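# Clamp a specimen mount in the hardness tester's fixture chuck

## Task

Take the black specimen mount that stands on the round grey felt mat, stand it upright in the middle of the open fixture chuck, polished face up, and let go of it. Then turn the chuck's black sleeve clockwise by its bars until all three jaws grip the mount firmly and stay tight by themselves, but do not keep forcing the bars once it is tight. Leave the other mount, the steel test block and the bottle where they are.

Things in the scene. Friction and masses are not known exactly. Their poses are not given: they have to be found in the camera images.
- mount_a: One of two specimen mounts: black resin cylinders 30 mm tall, 55 to 120 g, a small polished steel rectangle in the top face. Their diameters differ and are known only roughly: 34 to 42 mm. Stands upright on the mat or alone on the bench. Origin: centre of its underside; z up its axis.
- mount_b: The other specimen mount, described as mount_a. Whichever of the two stands on the mat at the start is the one to clamp; the other is left alone.
- mat: Round grey felt mat lying fixed on the bench, 68 mm diameter, 1 mm thick and without feel (what stands on it is at bench height). One mount starts standing on it, within 10 mm of its centre. Origin: its centre.
- test_block: Steel hardness reference disc lying flat, 60 mm diameter, 12 mm thick; leave alone. Origin: centre of its underside.
- bottle: Small amber bottle with white cap, 36 mm diameter, 80 mm tall; leave alone. Origin: centre of its underside.
- chuck: Fixture chuck bolted to the bench, axis vertical: base flange 120 mm diameter, 12 mm thick; above it the black knurled sleeve (96 mm diameter, 18 to 43 mm above the bench) that carries the bars; on top a flat round face 94 mm in diameter, 50 mm above the bench. Origin: on the axis at bench level.
- seat (a point): Centre of the chuck's flat top, on the axis, 50 mm above the bench: the mount stands here, between the jaws. z up.
- sleeve (a joint): Sleeve angle, 0 open (starts 0 to 0.5), growing clockwise from above to 3.2; closes the jaws 5 mm per rad. Stiff as a screw, stays where left: free turning takes 0.35 N m, 4 to 5 N on a bar 80 mm from the axis. Once the jaws bear on the mount resistance climbs within 0.1 to 0.2 rad: 7 to 10 N at 80 mm is firmly tight, over 15 N there cracks the resin.
- bar_end (a point): Centre of the ball ending one of the sleeve's four level steel bars; turns with the sleeve. The bars stand out every 90 degrees, 12 mm thick, centre line 30 mm above the bench, from the sleeve (48 mm from the axis) to black 18 mm balls centred 94 mm from the axis. Outside the flange only the bench lies under them.
- jaw0: One of three steel jaws, 11 mm wide, 17 mm long, 10 mm high (tops 60 mm above the bench), sliding radially on the chuck's top, 120 degrees apart, coupled to the sleeve. Origin: middle of the gripping face's lower edge, 28 mm from the axis when fully open; x points outward.
- jaw1: The second jaw, as jaw0.
- jaw2: The third jaw, as jaw0.
Not all that is in view belongs to the job. Leave any blue or white look-alike of the mount_b alone.

How it is judged (in metres and radians):
On the way:
1. the mount from the mat stands on the chuck's top between the jaws, let go (((horizontal distance between mount_a and seat below 0.01 m and z of mount_a in the frame of seat between -0.003 and 0.003 m and angle between mount_a's own z axis and vertical below 0.08 rad and contact force between the fingers and mount_a below 0.1 N) or (horizontal distance between mount_b and seat below 0.01 m and z of mount_b in the frame of seat between -0.003 and 0.003 m and angle between mount_b's own z axis and vertical below 0.08 rad and contact force between the fingers and mount_b below 0.1 N))), for 0.2 s.
At the end, for the whole second after the job is handed in: The mount that started on the mat stands upright (within 0.08 rad) on the chuck's top (within 3 mm), centred on its axis within 3 mm, at rest and released, and each of the three jaws presses on it with more than 5 N; the other mount is still in its place off the mat (((horizontal distance between mount_a and seat below 0.003 m and z of mount_a in the frame of seat between -0.003 and 0.003 m and angle between mount_a's own z axis and vertical below 0.08 rad and linear speed of mount_a below 0.01 m/s and contact force between each of jaw0, jaw1, jaw2 and mount_a above 5 N and contact force between the fingers and mount_a below 0.1 N and distance of mount_b from where it was at the start of the episode below 0.02 m and horizontal distance between mount_b and mat above 0.05 m) or (horizontal distance between mount_b and seat below 0.003 m and z of mount_b in the frame of seat between -0.003 and 0.003 m and angle between mount_b's own z axis and vertical below 0.08 rad and linear speed of mount_b below 0.01 m/s and contact force between each of jaw0, jaw1, jaw2 and mount_b above 5 N and contact force between the fingers and mount_b below 0.1 N and distance of mount_a from where it was at the start of the episode below 0.02 m and horizontal distance between mount_a and mat above 0.05 m))); the robot touches nothing.
It fails at once if the mount is crushed: a jaw presses on a mount with more than 70 N (contact force between any of jaw0, jaw1, jaw2 and mount_a above 70 N or contact force between any of jaw0, jaw1, jaw2 and mount_b above 70 N).
It fails at once if the test block or the bottle is moved more than 20 mm or tipped over (distance of any of test_block, bottle from where it was at the start of the episode above 0.02 m or angle between any of test_block, bottle's own z axis and vertical above 0.5 rad).
It fails at once if the other mount is moved more than 20 mm as well (distance of each of mount_a, mount_b from where it was at the start of the episode above 0.02 m).
It also fails if it takes over 64 s, if anything falls off the work surface, if the arm or the gripper's body presses on something with over 40 N, if the wrist force passes 120 N, or if a joint passes its speed limit or range.

## Robot

A 6-joint arm with a two-finger parallel gripper is mounted at the origin on the work surface. World frame = base frame: x ahead of the robot, y to its left, z up, the work surface at z = 0. Lengths are in m, angles in degrees, forces in N, time in s.
With the tool pointing down it reaches from about 0.25 to 0.725 m from the base axis. Payload 9.7 kg.
Tool frame: the origin (TCP) lies on the centre line of the jaws, within the pads' length; the fingertips stand tip_extent ahead of it and the grasp point (between the pads) lies 3 mm ahead of it (tip_extent is the distance from the TCP to the fingertips, in m); z points along the fingers, y is the line along which they close (so a half turn about z gives the same grasp; the last joint's range is limited). The gripper opens to 85 mm and grips with 20 to 120 N. Pads are 22 mm wide; open, the fingers measure 114 mm over their backs; the gripper's body (76 mm by 85 mm) begins 54 mm behind the grasp point. The pads swing forward as they close: fully open they stand 13 mm farther back than shut.
Start: joints at [-63.541, 4.979, 10.078, 95.1, 0, 90], TCP at [0.245, -0.492, 0.253] pointing down, gripper open.
Joint ranges: [-179.16, 179.16], [-48.56, 103.87], [-65.8, 70.77], [-126.05, 130.52], [-82.76, 87.17], [-180, 180]. Speed limits (degrees/s): [127.2, 127.2, 147.25, 180, 180, 180].

## Interface

Orientations are given as [roll, pitch, yaw] about the fixed x, y, z axes, in that order (R = Rz(yaw) Ry(pitch) Rx(roll)).
In Python, from workcell import * gives the robot as it stands.
- The arm moves only by the tool servo_tool, never from a script. Its argument "rows" is a list of rows, each an object with "offset": the shift along the tool's x, y, z as a fraction of full scale, a list of three; "yaw": the turn about the tool's z as a fraction of full scale; "claw": the closure, from 0 (fully open) to 1 (shut). A call has 1 to 12 rows; each row is the pose to reach, as a shift and turn from the pose commanded when the call began, along the tool's axes at that moment, turning the shorter way round; what a row does not reach only later rows make up. Full scale, the value 1, is 0.1 m for a shift and pi rad for a turn. A row lasts 1/8 s, in which the tool goes at most 62.5 mm and 10.7 degrees, less where a joint would pass 70% of its speed; a pose out of reach is approached as far as the arm can. A call with a number of a shift or a turn outside -1 to 1 is refused whole. A call with a gripper value outside its range is refused whole. The fingers move at their own pace and stop on an object; "squeeze" is the grip in N (left out, the last holds). Time passes only in rows, so rows that repeat a pose let the fingers close. It gives the time, the measured TCP pose, the force, the opening and the grip force at its end, in the units of the state.
- get_obs(): the state, without advancing time (a new reading comes with each control period).
- camera(name): name is "scene" or "top" or "wrist"; returns (picture, depth): 420x560x3 uint8, red, green, blue; 420x560 float32, m along the optical axis (not along the pixel's ray), 0 where there is no reading.
- camera_info(name): a dict with "fx", "fy", "cx", "cy" (pixels), "cam_to_world" (4x4, takes a point from camera to world coordinates); the wrist camera has in their place "hand_eye" (4x4, takes a point from camera to tool coordinates, whose origin is the TCP and whose axes are the flange's). Camera axes: x right, y up, looking along -z (the intrinsics and any distortion apply to the point x, -y, -z); pixel columns grow to the right and rows downward; lengths in m; the calibration is good to about 2 mm. A picture is of the moment at which its call begins: read the wrist's pose just before it. camera_info takes no time and is no camera call.
- job_done(): hands the job in; it is judged then, once.
The state is a dict: "time": time; "q": joint angles; "qd": joint speeds; "joint_efforts": joint torques, N m; "ee_pos": TCP position; "tcp_rot": TCP orientation; "wrist_force": force on the tool from outside, world axes, zero at the start; "torque": the same for the moment, N m; "opening": finger opening in m; "grasp_force": force on a finger pad.
Only numpy, scipy, OpenCV 4.12 (cv2) and the standard library are available. Lean on these libraries where they do the work, as an engineer would, in place of code of your own. Each camera call takes 0.05 s, during which the arm holds its last target. There are 200 camera calls.

## Working session

There is one attempt and no reset: what is moved stays moved. The work goes in short steps, Python scripts to look and compute and a tool call to move; the robot and the scene stay as the last step left them, time stands still between calls to the robot, and variables do not carry over. Pictures are saved under pics/ and viewed, at most 10 in all, crops included, and the job is handed in when it is done.

Besides the shell and the picture viewer there is one more tool, called after "Call:" in YAML: its name, and indented under it one key for each argument. servo_tool: Moves the arm, as the interface text tells. Its arguments: {"type":"object","properties":{"rows":{"type":"array"},"squeeze":{"type":"number"}},"required":["rows"]}

```bash
mkdir -p pics; ls; cat > h.py <<'E'
from workcell import *
import numpy as np, cv2
def snap(name,fn):
    p,d=camera(name); cv2.imwrite('pics/'+fn+'.png',p[:,:,::-1]); np.savez('pics/'+fn+'.npz',p=p,d=d); return p,d
def w(name,u,v,z,T=None):
    "pixel -> world by depth z along axis (array)"
    i=camera_info(name); T=np.array(i['cam_to_world']) if T is None else T
    P=np.stack([(u-i['cx'])/i['fx']*z,-(v-i['cy'])/i['fy']*z,-z,np.ones_like(z)],-1)
    return (P@T.T)[...,:3]
E
python3 - <<'E'
from h import *
o=get_obs();print({k:np.round(v,3) for k,v in o.items()})
for n in('top','scene','wrist'):
    i=camera_info(n);print(n,{k:np.round(v,3).tolist() if not isinstance(v,str) else v for k,v in i.items()});snap(n,n+'0')
E
```

```text
pics
{'time': np.float64(0.0), 'q': array([-6.3540e+01,  5.0090e+00,  1.0034e+01,  9.5098e+01, -2.0000e-03,
        9.0000e+01]), 'qd': array([-0.03 , -0.016, -0.046,  0.167,  0.051, -0.018]), 'joint_efforts': array([-0.0000e+00, -5.2038e+01,  4.6480e+01,  1.6000e-02, -0.0000e+00,
       -0.0000e+00]), 'ee_pos': array([ 0.245, -0.492,  0.253]), 'tcp_rot': array([-1.79926e+02,  2.00000e-03,  2.64590e+01]), 'wrist_force': array([ 0.155, -0.052,  1.159]), 'torque': array([-0.012,  0.017,  0.05 ]), 'grasp_force': np.float64(0.0), 'opening': np.float64(0.085)}
top {'fx': 481.575, 'fy': 481.575, 'cx': 270.748, 'cy': 206.247, 'cam_to_world': [[0.009, 0.997, -0.08, 0.528], [-1.0, 0.008, -0.018, -0.061], [-0.018, 0.08, 0.997, 1.251], [0.0, 0.0, 0.0, 1.0]]}
scene {'fx': 397.247, 'fy': 397.247, 'cx': 282.294, 'cy': 206.998, 'cam_to_world': [[-0.493, -0.623, 0.608, 1.128], [0.87, -0.35, 0.347, 0.226], [-0.003, 0.7, 0.714, 0.667], [0.0, 0.0, 0.0, 1.0]]}
wrist {'fx': 328.677, 'fy': 328.677, 'cx': 279.446, 'cy': 213.231, 'hand_eye': [[0.001, 0.95, 0.312, 0.08], [1.0, -0.001, 0.0, 0.0], [0.0, 0.312, -0.95, -0.121], [0.0, 0.0, 0.0, 1.0]]}
```

View pics/top0.png

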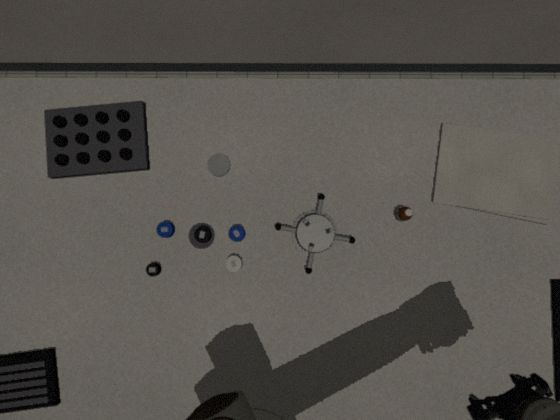

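View pics/scene0.png

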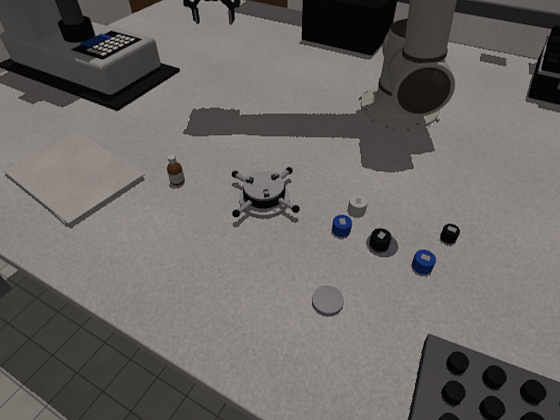

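The top view shows two black mounts: one at about (202,235) on the grey mat and one at (154,269) alone on the bench. The blue look-alikes are at (166,229) and (237,232), and the white one is at (233,263). The chuck is at (315,233), the test block at (219,164) and the bottle at (404,213). The mount at (202,235) is the one to clamp, because it is black and on the mat. I'll confirm that in an enlarged crop and measure it from both views.

```bash
cat > m.py <<'E'
from h import *
V,U=np.mgrid[:420,:560]
def cloud(n):
    z=np.load(f'pics/{n}0.npz'); return z['p'].astype(int),w(n,U,V,z['d'].astype(float)),z['d']
def near(n,x,y,r,lo,hi):
    p,W,d=cloud(n); m=(d>0)&(np.hypot(W[...,0]-x,W[...,1]-y)<r)&(W[...,2]>lo)&(W[...,2]<hi); return W[m],p[m],m
E
python3 - <<'E'
from m import *
p,W,d=cloud('top')
for nm,u,v in [('mount',202,235),('other',154,269),('blueR',237,232),('blueL',166,229),('white',233,263),('chuck',315,233),('block',219,164),('bottle',404,213)]:
    c=W[v,u]; print(nm,c.round(4))
    for n in('top','scene'):
        P,q,_=near(n,c[0],c[1],.035 if nm!='chuck' else .1,.022 if nm not in('block',) else .008,.1)
        if len(P):
            zt=np.percentile(P[:,2],90); T=P[abs(P[:,2]-zt)<.004]
            (cx,cy),s,a=cv2.minAreaRect(T[:,:2].astype(np.float32)); (ex,ey),r=cv2.minEnclosingCircle(T[:,:2].astype(np.float32))
            print('  ',n,len(T),'ztop',zt.round(4),'circ',round(ex,4),round(ey,4),'r',round(r,4),'rect',np.round([cx,cy,*s],4))
# balls: dark pts at z 25..40mm, r 80-105 from chuck
c=W[233,315]
for n in('top','scene'):
    P,q,_=near(n,c[0],c[1],.115,.02,.05); R=np.hypot(P[:,0]-c[0],P[:,1]-c[1]); B=P[R>.075]
    a=np.degrees(np.arctan2(B[:,1]-c[1],B[:,0]-c[0]))%90
    print(n,len(B),np.median(a),np.percentile(a,[10,90]))
a=cv2.imread('pics/top0.png')[190:290,140:340];b=cv2.imread('pics/scene0.png')[150:285,320:490]
a=cv2.resize(a,(780,390),interpolation=cv2.INTER_CUBIC)
cv2.imwrite('pics/crop.png',a)
E
```

```text
mount [0.5517 0.1351 0.0303]
   top 132 ztop 0.0335 circ 0.5531 0.1358 r 0.0205 rect [0.5529 0.136  0.038  0.039 ]
   scene 239 ztop 0.0315 circ 0.5552 0.1379 r 0.022 rect [0.5552 0.1388 0.0396 0.041 ]
other [0.4648 0.2551 0.0302]
   top 114 ztop 0.0333 circ 0.4633 0.2605 r 0.0169 rect [0.4635 0.2598 0.0306 0.0326]
   scene 161 ztop 0.0313 circ 0.4651 0.2625 r 0.0179 rect [0.4647 0.2629 0.0333 0.0337]
blueR [0.56   0.0463 0.0306]
   top 131 ztop 0.034 circ 0.5571 0.0491 r 0.0204 rect [0.5563 0.0499 0.0381 0.038 ]
   scene 216 ztop 0.0314 circ 0.5585 0.0506 r 0.021 rect [0.5589 0.0505 0.0412 0.0388]
blueL [0.5662 0.2282 0.0266]
   top 134 ztop 0.0335 circ 0.5642 0.2317 r 0.0212 rect [0.5657 0.2319 0.0397 0.0393]
   scene 282 ztop 0.0315 circ 0.5671 0.2349 r 0.0218 rect [0.568  0.2341 0.0415 0.0392]
white [0.4818 0.0553 0.0296]
   top 136 ztop 0.0337 circ 0.481 0.055 r 0.0207 rect [0.4811 0.0549 0.0392 0.0387]
   scene 191 ztop 0.0316 circ 0.4823 0.0569 r 0.022 rect [0.4818 0.0566 0.0409 0.04  ]
chuck [ 0.5587 -0.1497  0.0509]
   top 607 ztop 0.0541 circ 0.5584 -0.1493 r 0.0471 rect [ 0.5581 -0.1494  0.0919  0.0916]
   scene 795 ztop 0.0519 circ 0.5584 -0.1481 r 0.0486 rect [ 0.5593 -0.1485  0.0936  0.0932]
block [0.7361 0.0967 0.0178]
   top 263 ztop 0.0156 circ 0.7355 0.0998 r 0.03 rect [0.7371 0.0998 0.0591 0.0543]
   scene 697 ztop 0.0134 circ 0.7377 0.1013 r 0.0307 rect [0.7377 0.1014 0.0582 0.0597]
bottle [ 0.6084 -0.3637  0.0774]
   top 38 ztop 0.0802 circ 0.6107 -0.3725 r 0.0092 rect [ 0.6107 -0.3732  0.0156  0.0149]
   scene 40 ztop 0.0777 circ 0.612 -0.3718 r 0.0106 rect [ 0.6111 -0.3715  0.0168  0.0162]
top 236 80.27536783791422 [76.69155912 84.00275428]
scene 253 80.03136639874542 [75.7782033  84.67706054]
```

View pics/crop.png

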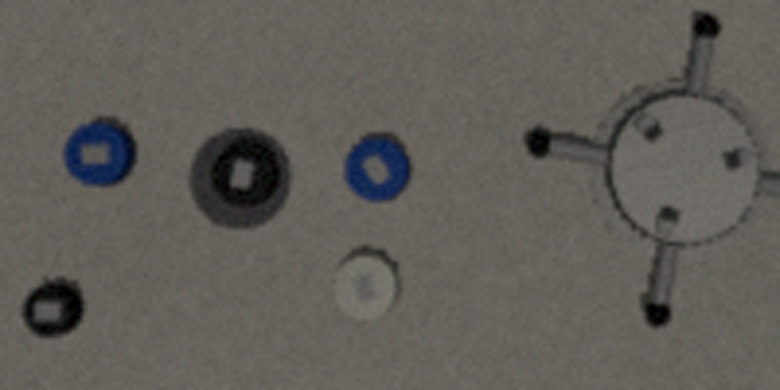

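The crop confirms it: the black mount at top-view pixel (202,235) stands on the grey mat at about (0.554, 0.137). Its top is at 0.031 m and its diameter is about 39 mm. The other black mount at (154,269) is on bare bench. The chuck axis is at about (0.5585, -0.149), with bars at 80° mod 90. I'll start moving.

Call:
servo_tool:
  rows:
    - {"offset": [0.17,-0.13,0],"yaw": -0.059,"claw": 0}
    - {"offset": [0.34,-0.26,0],"yaw": -0.118,"claw": 0}
    - {"offset": [0.5,-0.38,0],"yaw": -0.177,"claw": 0}
    - {"offset": [0.66,-0.5,0],"yaw": -0.236,"claw": 0}
    - {"offset": [0.83,-0.63,0],"yaw": -0.295,"claw": 0}
    - {"offset": [1,-0.76,0],"yaw": -0.353,"claw": 0}

```text
time: 0.9
ee_pos: [0.3009, -0.3791, 0.253]
tcp_rot: [-180.0, -0.0, 90.3]
wrist_force: [-0.0, 0.3, 0.7]
opening: 0.0857
grasp_force: 0.0
```

```bash
python3 - <<'E'
from h import *
import workcell
o=get_obs();print({k:np.round(o[k],4) for k in('time','q','ee_pos','tcp_rot','wrist_force')})
print([n for n in dir(workcell) if not n.startswith('_')], getattr(workcell,'tip_extent',None))
E
```

```text
{'time': np.float64(0.9), 'q': array([-5.15589e+01, -4.02250e+00,  9.86700e-01,  9.50360e+01,
       -8.00000e-04,  3.80990e+01]), 'ee_pos': array([ 0.3009, -0.3791,  0.253 ]), 'tcp_rot': array([-1.799829e+02, -2.060000e-02,  9.034200e+01]), 'wrist_force': array([-0.0368,  0.3112,  0.6751])}
['PlanningError', 'camera', 'camera_info', 'get_obs', 'job_done', 'tip_extent'] 0.022
```

Call:
servo_tool:
  rows:
    - {"offset": [0.5,0.25,0],"yaw": 0,"claw": 0}
    - {"offset": [1,0.5,0],"yaw": 0,"claw": 0}

```text
time: 1.15
ee_pos: [0.351, -0.2785, 0.253]
tcp_rot: [-180.0, -0.0, 89.9]
wrist_force: [0.4, -0.0, 0.1]
opening: 0.0852
grasp_force: 0.0
```

Call:
servo_tool:
  rows:
    - {"offset": [0.5,0.25,0],"yaw": 0,"claw": 0}
    - {"offset": [1,0.5,0],"yaw": 0,"claw": 0}

```text
time: 1.4
ee_pos: [0.4011, -0.1781, 0.2532]
tcp_rot: [180.0, 0.0, 90.0]
wrist_force: [1.7, -0.4, 0.3]
opening: 0.0855
grasp_force: 0.0
```

Call:
servo_tool:
  rows:
    - {"offset": [0.5,0.25,0],"yaw": 0,"claw": 0}
    - {"offset": [1,0.5,0],"yaw": 0,"claw": 0}

```text
time: 1.65
ee_pos: [0.4512, -0.078, 0.2532]
tcp_rot: [180.0, 0.0, 90.0]
wrist_force: [1.1, -0.0, 0.9]
opening: 0.0854
grasp_force: 0.0
```

Call:
servo_tool:
  rows:
    - {"offset": [0.5,0.25,0],"yaw": 0,"claw": 0}
    - {"offset": [1,0.5,0],"yaw": 0,"claw": 0}

```text
time: 1.9
ee_pos: [0.5012, 0.0221, 0.2532]
tcp_rot: [180.0, 0.0, 90.0]
wrist_force: [0.5, -1.1, 0.3]
opening: 0.0855
grasp_force: 0.0
```

Call:
servo_tool:
  rows:
    - {"offset": [0.4,0.25,0.2],"yaw": 0,"claw": 0}
    - {"offset": [0.8,0.45,0.6],"yaw": 0,"claw": 0}
    - {"offset": [0.8,0.45,0.8],"yaw": 0,"claw": 0}
    - {"offset": [0.8,0.45,0.8],"yaw": 0,"claw": 0}
    - {"offset": [0.8,0.45,0.8],"yaw": 0,"claw": 0}

```text
time: 2.52
ee_pos: [0.5459, 0.0999, 0.1744]
tcp_rot: [179.9, -0.0, 90.0]
wrist_force: [0.6, -0.3, 1.1]
opening: 0.0856
grasp_force: 0.0
```

```bash
python3 - <<'E'
from h import *
from scipy.spatial.transform import Rotation as R
o=get_obs();print({k:np.round(o[k],4) for k in('time','q','ee_pos','tcp_rot','wrist_force')})
p,d=snap('wrist','wrist0'); i=camera_info('wrist')
T=np.eye(4);T[:3,:3]=R.from_euler('xyz',o['tcp_rot'],degrees=True).as_matrix();T[:3,3]=o['ee_pos']
V,U=np.mgrid[:420,:560]; W=w('wrist',U,V,d.astype(float),T@np.array(i['hand_eye']))
m=(d>0)&(np.hypot(W[...,0]-.554,W[...,1]-.137)<.035)&(abs(W[...,2]-.03)<.008)
P=W[m];zt=np.median(P[:,2]);P=P[abs(P[:,2]-zt)<.003];print(len(P),zt,cv2.minEnclosingCircle(P[:,:2].astype(np.float32)),cv2.minAreaRect(P[:,:2].astype(np.float32)))
E
```

```text
{'time': np.float64(2.525), 'q': array([ 1.037100e+01,  4.706300e+00,  1.060700e+00,  8.628820e+01,
       -2.600000e-03,  1.004007e+02]), 'ee_pos': array([0.5459, 0.0999, 0.1744]), 'tcp_rot': array([ 1.799345e+02, -9.400000e-03,  8.997030e+01]), 'wrist_force': array([ 0.5985, -0.2802,  1.0794])}
2039 0.03044044754069586 ((0.5545175075531006, 0.1366623342037201), 0.02084619551897049) ((0.5547511577606201, 0.13652808964252472), (0.040808405727148056, 0.04029504582285881), 89.0615463256836)
```

Call:
servo_tool:
  rows:
    - {"offset": [0.367,0.087,0.2],"yaw": 0,"claw": 0}
    - {"offset": [0.367,0.087,0.6],"yaw": 0,"claw": 0}
    - {"offset": [0.367,0.087,0.9],"yaw": 0,"claw": 0}

```text
time: 2.95
ee_pos: [0.5548, 0.1368, 0.0833]
tcp_rot: [179.9, -0.0, 90.0]
wrist_force: [0.5, 0.6, -0.0]
opening: 0.0857
grasp_force: 0.0
```

Call:
servo_tool:
  rows:
    - {"offset": [0,0,0.2],"yaw": 0,"claw": 0}
    - {"offset": [0,0,0.4],"yaw": 0,"claw": 0}
    - {"offset": [0,0,0.5],"yaw": 0,"claw": 0}
    - {"offset": [0,0,0.5],"yaw": 0,"claw": 0}

```text
time: 3.45
ee_pos: [0.5546, 0.1366, 0.0337]
tcp_rot: [180.0, -0.0, 90.0]
wrist_force: [0.1, -0.5, -0.3]
opening: 0.0854
grasp_force: 0.0
```

Call:
servo_tool:
  rows:
    - {"offset": [0,0,0],"yaw": 0,"claw": 0.4}
    - {"offset": [0,0,0],"yaw": 0,"claw": 0.6}
    - {"offset": [0,0,0],"yaw": 0,"claw": 0.7}
    - {"offset": [0,0,0],"yaw": 0,"claw": 0.7}
    - {"offset": [0,0,0],"yaw": 0,"claw": 0.7}
    - {"offset": [0,0,0],"yaw": 0,"claw": 0.7}
  squeeze: 25

```text
time: 4.2
ee_pos: [0.5548, 0.137, 0.0342]
tcp_rot: [179.9, -0.0, 90.0]
wrist_force: [-1.2, -0.4, 6.0]
opening: 0.0411
grasp_force: 25.0
```

Call:
servo_tool:
  rows:
    - {"offset": [0,0,-0.3],"yaw": 0,"claw": 0.7}
    - {"offset": [0,0,-0.7],"yaw": 0,"claw": 0.7}
    - {"offset": [0,0,-1],"yaw": 0,"claw": 0.7}

```text
time: 4.58
ee_pos: [0.5546, 0.137, 0.1349]
tcp_rot: [180.0, -0.0, 90.0]
wrist_force: [1.6, 0.6, -1.1]
opening: 0.0407
grasp_force: 25.6
```

Call:
servo_tool:
  rows:
    - {"offset": [-0.3,0,0],"yaw": 0,"claw": 0.7}
    - {"offset": [-0.65,0,0],"yaw": 0,"claw": 0.7}
    - {"offset": [-1,0,0],"yaw": 0,"claw": 0.7}

```text
time: 4.95
ee_pos: [0.5543, 0.036, 0.1332]
tcp_rot: [-180.0, 0.0, 90.0]
wrist_force: [-0.4, 1.1, -0.7]
opening: 0.0411
grasp_force: 25.7
```

Call:
servo_tool:
  rows:
    - {"offset": [-0.35,0,0],"yaw": 0,"claw": 0.7}
    - {"offset": [-0.7,0,0],"yaw": 0,"claw": 0.7}
    - {"offset": [-1,0,0],"yaw": 0,"claw": 0.7}

```text
time: 5.32
ee_pos: [0.5542, -0.0643, 0.1332]
tcp_rot: [-180.0, 0.0, 90.0]
wrist_force: [0.5, 0.3, -1.6]
opening: 0.041
grasp_force: 25.7
```

Call:
servo_tool:
  rows:
    - {"offset": [-0.3,0.04,0],"yaw": 0,"claw": 0.7}
    - {"offset": [-0.6,0.04,0],"yaw": 0,"claw": 0.7}
    - {"offset": [-0.6,0.04,0],"yaw": 0,"claw": 0.7}
    - {"offset": [-0.6,0.04,0],"yaw": 0,"claw": 0.7}

```text
time: 5.82
ee_pos: [0.5583, -0.1228, 0.1331]
tcp_rot: [-180.0, -0.0, 90.0]
wrist_force: [-0.4, -0.3, -1.7]
opening: 0.041
grasp_force: 25.7
```

```bash
cat > wc.py <<'E'
from h import *
from scipy.spatial.transform import Rotation as R
def wcloud(fn):
    o=get_obs();p,d=snap('wrist',fn); i=camera_info('wrist')
    T=np.eye(4);T[:3,:3]=R.from_euler('xyz',o['tcp_rot'],degrees=True).as_matrix();T[:3,3]=o['ee_pos']
    V,U=np.mgrid[:420,:560]; return o,p,d,w('wrist',U,V,d.astype(float),T@np.array(i['hand_eye']))
E
python3 - <<'E'
from wc import *
o,p,d,W=wcloud('wrist1')
print({k:np.round(o[k],4) for k in('time','ee_pos','tcp_rot','wrist_force','opening','grasp_force')})
h=np.hypot(W[...,0]-.5585,W[...,1]+.149)
m=(d>0)&(h<.055)&(abs(W[...,2]-.05)<.003);P=W[m];print('face',len(P),P[:,2].mean(),cv2.minEnclosingCircle(P[:,:2].astype(np.float32)))
m=(d>0)&(h<.055)&(W[...,2]>.056)&(W[...,2]<.066);P=W[m];print('jaw',len(P),np.unique(np.round(np.degrees(np.arctan2(P[:,1]+.149,P[:,0]-.5585)),-1),return_counts=True))
E
```

```text
{'time': np.float64(5.825), 'ee_pos': array([ 0.5583, -0.1228,  0.1331]), 'tcp_rot': array([-1.799764e+02, -2.170000e-02,  8.998860e+01]), 'wrist_force': array([-0.3515, -0.2577, -1.7433]), 'opening': np.float64(0.041), 'grasp_force': np.float64(25.7068)}
face 4000 0.050241808006125904 ((0.5597292184829712, -0.1490921527147293), 0.04741021618247032)
jaw 783 (array([ 30.,  40.,  50., 150., 160., 170.]), array([ 99, 226, 130, 115, 178,  35]))
```

View pics/wrist1.png

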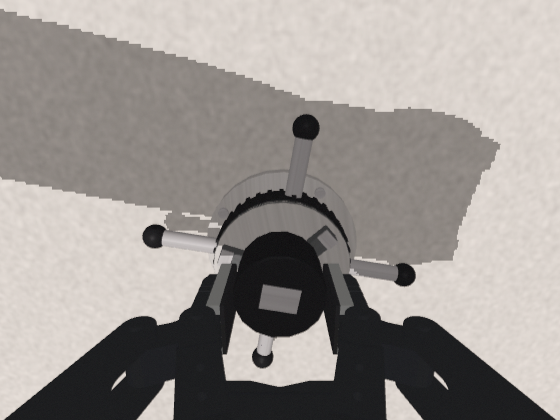

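The mount is held upright at about (280,285). The chuck face and jaws are behind it, and the chuck centre measures (0.559, -0.149).

Call:
servo_tool:
  rows:
    - {"offset": [-0.15,0.007,0],"yaw": 0,"claw": 0.7}
    - {"offset": [-0.262,0.007,0],"yaw": 0,"claw": 0.7}
    - {"offset": [-0.262,0.007,0],"yaw": 0,"claw": 0.7}
    - {"offset": [-0.262,0.007,0.2],"yaw": 0,"claw": 0.7}
    - {"offset": [-0.262,0.007,0.35],"yaw": 0,"claw": 0.7}
    - {"offset": [-0.262,0.007,0.43],"yaw": 0,"claw": 0.7}
    - {"offset": [-0.262,0.007,0.47],"yaw": 0,"claw": 0.7}
    - {"offset": [-0.262,0.007,0.47],"yaw": 0,"claw": 0.7}

```text
time: 6.88
ee_pos: [0.5592, -0.1493, 0.0864]
tcp_rot: [180.0, -0.0, 90.0]
wrist_force: [-0.4, -1.3, -0.9]
opening: 0.0411
grasp_force: 25.7
```

Call:
servo_tool:
  rows:
    - {"offset": [0,0,0.01],"yaw": 0,"claw": 0.7}
    - {"offset": [0,0,0.015],"yaw": 0,"claw": 0.7}
    - {"offset": [0,0,0.015],"yaw": 0,"claw": 0.7}

```text
time: 7.25
ee_pos: [0.5592, -0.1493, 0.0849]
tcp_rot: [180.0, 0.0, 90.0]
wrist_force: [1.2, 0.1, -1.7]
opening: 0.041
grasp_force: 25.7
```

Still no contact, so I'll lower slowly.

Call:
servo_tool:
  rows:
    - {"offset": [0,0,0.005],"yaw": 0,"claw": 0.7}
    - {"offset": [0,0,0.01],"yaw": 0,"claw": 0.7}
    - {"offset": [0,0,0.01],"yaw": 0,"claw": 0.7}

```text
time: 7.62
ee_pos: [0.5592, -0.1493, 0.0842]
tcp_rot: [180.0, 0.0, 90.0]
wrist_force: [-1.6, 0.1, 3.0]
opening: 0.0412
grasp_force: 26.2
```

It has touched down. I'll release and lift.

Call:
servo_tool:
  rows:
    - {"offset": [0,0,0],"yaw": 0,"claw": 0.45}
    - {"offset": [0,0,0],"yaw": 0,"claw": 0.35}
    - {"offset": [0,0,0],"yaw": 0,"claw": 0.2}
    - {"offset": [0,0,0],"yaw": 0,"claw": 0.2}
    - {"offset": [0,0,0],"yaw": 0,"claw": 0.2}
    - {"offset": [0,0,-0.2],"yaw": 0,"claw": 0.2}
    - {"offset": [0,0,-0.6],"yaw": 0,"claw": 0.2}
    - {"offset": [0,0,-1],"yaw": 0,"claw": 0.2}
    - {"offset": [0,0,-1],"yaw": 0,"claw": 0.2}

```text
time: 8.75
ee_pos: [0.5604, -0.1497, 0.1874]
tcp_rot: [179.7, 0.1, 90.0]
wrist_force: [0.5, 0.6, 0.8]
opening: 0.0684
grasp_force: 0.0
```

```bash
python3 - <<'E'
from wc import *
o,p,d,W=wcloud('wrist2')
print({k:np.round(o[k],4) for k in('time','q','ee_pos','tcp_rot','wrist_force','opening','grasp_force')})
h=np.hypot(W[...,0]-.559,W[...,1]+.149)
for nm,lo,hi,r in(('face',.047,.053,.055),('mounttop',.076,.084,.035)):
    P=W[(d>0)&(h<r)&(W[...,2]>lo)&(W[...,2]<hi)];print(nm,len(P),P[:,2].mean(),P[:,2].std(),cv2.minEnclosingCircle(P[:,:2].astype(np.float32)))
p=np.load('pics/wrist2.npz')
snap('scene','scene2'); p,d=snap('top','top2')
V,U=np.mgrid[:420,:560]
for n in('top','scene'):
    z=np.load(f'pics/{n}2.npz');Q=w(n,U,V,z['d'].astype(float));h=np.hypot(Q[...,0]-.559,Q[...,1]+.149)
    m=(z['d']>0)&(h>.07)&(h<.11)&(Q[...,2]>.02)&(Q[...,2]<.05);P=Q[m]
    a=np.degrees(np.arctan2(P[:,1]+.149,P[:,0]-.559));
    for c in(80,-10,170,-100):
        s=(a-c+180)%360-180;s=s[abs(s)<20]
        if len(s):print(n,c,len(s),c+np.median(s))
h=np.hypot(W[...,0]-.559,W[...,1]+.149);P=W[(h>.065)&(h<.105)&(W[...,2]>.02)&(W[...,2]<.05)];a=np.degrees(np.arctan2(P[:,1]+.149,P[:,0]-.559))
for c in(80,-10,170,-100):
    s=(a-c+180)%360-180;s=s[abs(s)<20]
    if len(s):print('wrist',c,len(s),c+np.median(s))
E
```

```text
{'time': np.float64(8.75), 'q': array([-1.49512e+01,  7.94060e+00,  6.00970e+00,  8.77474e+01,
       -4.00000e-04,  7.50511e+01]), 'ee_pos': array([ 0.5604, -0.1497,  0.1874]), 'tcp_rot': array([1.796893e+02, 8.340000e-02, 8.999750e+01]), 'wrist_force': array([0.5012, 0.5631, 0.8042]), 'opening': np.float64(0.0684), 'grasp_force': np.float64(0.0)}
face 6288 0.050364572082591895 0.0007369579312745327 ((0.5599498748779297, -0.14973114430904388), 0.04753049463033676)
mounttop 2376 0.08033387743756025 0.0007760376346421711 ((0.5593072772026062, -0.14962932467460632), 0.02089698426425457)
top 80 67 80.8932036237155
scene 80 85 77.85693108420651
scene -10 90 -7.210772215713803
scene 170 59 166.94323606304548
scene -100 61 -97.48706796051263
wrist 80 819 79.8713769000151
wrist -10 624 -8.806740755294882
wrist 170 653 169.463849121619
wrist -100 482 -99.18411655172238
```

View pics/wrist2.png

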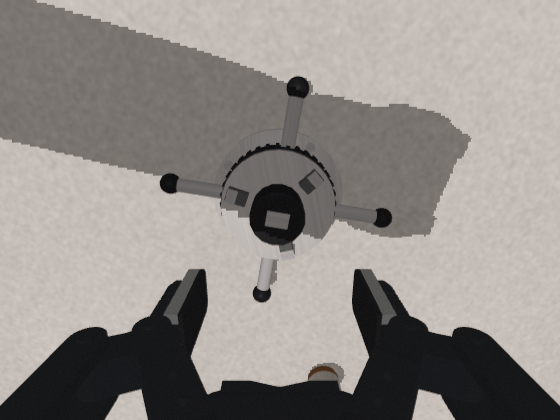

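The mount stands centred at (277,213), its measured centre within 1 mm of the chuck axis and its top at 0.080. The bars are at about 80, -10, 170 and -100°. I'll straddle the 170° bar with the tool's x outward, so tool y points in the clockwise push direction.

Call:
servo_tool:
  rows:
    - {"offset": [0.02,-0.1,0],"yaw": -0.056,"claw": 0.65}
    - {"offset": [0.04,-0.2,0],"yaw": -0.112,"claw": 0.65}
    - {"offset": [0.06,-0.3,0],"yaw": -0.168,"claw": 0.65}
    - {"offset": [0.08,-0.4,0],"yaw": -0.224,"claw": 0.65}
    - {"offset": [0.1,-0.5,0],"yaw": -0.28,"claw": 0.65}
    - {"offset": [0.12,-0.6,0],"yaw": -0.336,"claw": 0.65}
    - {"offset": [0.129,-0.733,0.2],"yaw": -0.392,"claw": 0.65}
    - {"offset": [0.129,-0.733,0.4],"yaw": -0.444,"claw": 0.65}
    - {"offset": [0.129,-0.733,0.6],"yaw": -0.444,"claw": 0.65}
    - {"offset": [0.129,-0.733,0.6],"yaw": -0.444,"claw": 0.65}
    - {"offset": [0.129,-0.733,0.6],"yaw": -0.444,"claw": 0.65}
  squeeze: 60

```text
time: 10.28
ee_pos: [0.4858, -0.1364, 0.1239]
tcp_rot: [180.0, -0.0, 169.9]
wrist_force: [-0.2, 0.5, 0.7]
opening: 0.0299
grasp_force: 0.0
```

```bash
python3 - <<'E'
from wc import *
o,p,d,W=wcloud('wrist3')
print({k:np.round(o[k],4) for k in('time','q','ee_pos','tcp_rot','wrist_force','opening','grasp_force')})
C=np.array([.5592,-.1495]);e=o['ee_pos'][:2]-C;print('r',np.hypot(*e),'ang',np.degrees(np.arctan2(e[1],e[0])))
E
```

```text
{'time': np.float64(10.275), 'q': array([-1.56805e+01, -1.78340e+00, -1.11381e+01,  8.06681e+01,
       -1.80000e-03, -5.58840e+00]), 'ee_pos': array([ 0.4858, -0.1364,  0.1239]), 'tcp_rot': array([ 1.799995e+02, -2.290000e-02,  1.699079e+02]), 'wrist_force': array([-0.1748,  0.4583,  0.6728]), 'opening': np.float64(0.0299), 'grasp_force': np.float64(0.0)}
r 0.07461132213882217 ang 169.8638471611177
```

View pics/wrist3.png

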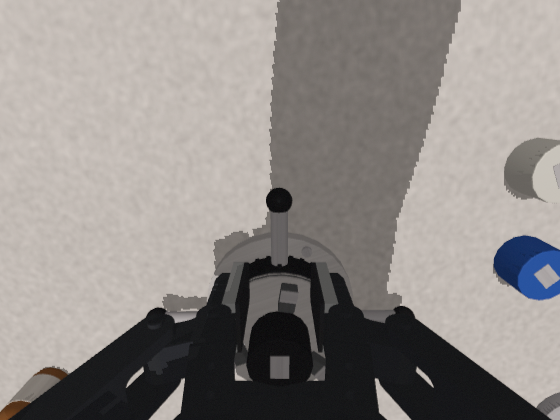

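The bar (ball at (279,200)) lies centred between the fingers. I'll descend and narrow them.

Call:
servo_tool:
  rows:
    - {"offset": [0,0,0.3],"yaw": 0,"claw": 0.65}
    - {"offset": [0,0,0.6],"yaw": 0,"claw": 0.65}
    - {"offset": [0,0,0.8],"yaw": 0,"claw": 0.65}
    - {"offset": [0,0,0.88],"yaw": 0,"claw": 0.65}
    - {"offset": [0,0,0.88],"yaw": 0,"claw": 0.76}
    - {"offset": [0,0,0.88],"yaw": 0,"claw": 0.8}
    - {"offset": [0,0,0.88],"yaw": 0,"claw": 0.8}

```text
time: 11.2
ee_pos: [0.4863, -0.1365, 0.0367]
tcp_rot: [-180.0, 0.1, 169.9]
wrist_force: [0.6, 0.6, -0.2]
opening: 0.017
grasp_force: 0.0
```

Call:
servo_tool:
  rows:
    - {"offset": [-0.002,0.052,0],"yaw": 0.0222,"claw": 0.8}
    - {"offset": [-0.007,0.104,0],"yaw": 0.0444,"claw": 0.8}
    - {"offset": [-0.016,0.155,0],"yaw": 0.0667,"claw": 0.8}
    - {"offset": [-0.029,0.205,0],"yaw": 0.0889,"claw": 0.8}
    - {"offset": [-0.045,0.254,0],"yaw": 0.1111,"claw": 0.8}
    - {"offset": [-0.064,0.303,0],"yaw": 0.1333,"claw": 0.8}
    - {"offset": [-0.087,0.349,0],"yaw": 0.1556,"claw": 0.8}
    - {"offset": [-0.113,0.394,0],"yaw": 0.1778,"claw": 0.8}
    - {"offset": [-0.142,0.437,0],"yaw": 0.2,"claw": 0.8}
    - {"offset": [-0.174,0.478,0],"yaw": 0.2222,"claw": 0.8}

```text
time: 12.45
ee_pos: [0.5113, -0.0929, 0.0364]
tcp_rot: [-179.9, 0.1, 129.8]
wrist_force: [-2.9, -2.9, 3.0]
opening: 0.0169
grasp_force: 2.2
```

```bash
cat > st.py <<'E'
from wc import *
o=get_obs();C=np.array([.5592,-.1495]);e=o['ee_pos'][:2]-C;r=np.hypot(*e);u=e/r;t=np.array([u[1],-u[0]]);f=o['wrist_force'][:2]
print('t',o['time'],'r',r.round(4),'ang',np.degrees(np.arctan2(e[1],e[0])).round(2),'yaw',o['tcp_rot'][2].round(2),'z',o['ee_pos'][2].round(4),'F push',-(f@t).round(2),'rad',(f@u).round(2),'torq',np.round(o['torque'],2),'open',o['opening'],'grip',o['grasp_force'],'q6',o['q'][5].round(1))
E
python3 st.py; python3 - <<'E'
from wc import *
o,p,d,W=wcloud('w4')
E
```

```text
t 12.45 r 0.0742 ang 130.22 yaw 129.77 z 0.0364 F push 4.09 rad -0.3 torq [-0.67  0.62  0.05] open 0.016937592684758133 grip 2.249937951564789 q6 40.0
```

Free turning reads about 4 N. I'll continue in smaller arcs.

Call:
servo_tool:
  rows:
    - {"offset": [-0.002,0.052,0],"yaw": 0.0222,"claw": 0.8}
    - {"offset": [-0.007,0.104,0],"yaw": 0.0444,"claw": 0.8}
    - {"offset": [-0.016,0.155,0],"yaw": 0.0667,"claw": 0.8}

```text
time: 12.88
ee_pos: [0.524, -0.084, 0.0363]
tcp_rot: [-180.0, 0.0, 117.8]
wrist_force: [-3.7, -1.9, 3.3]
opening: 0.0168
grasp_force: 2.2
```

```bash
python3 st.py; python3 - <<'E'
from wc import *
o,p,d,W=wcloud('w5')
C=np.array([.5592,-.1495]);D=W[...,:2]-C;h=np.hypot(D[...,0],D[...,1])
m=(d>0)&(h<.05)&(h>.015)&(abs(W[...,2]-.060)<.0025);a=np.degrees(np.arctan2(D[...,1],D[...,0]))
for c in(40,160,-80):
    s=m&(abs((a-c+180)%360-180)<20)
    if s.sum()>20:print(c,s.sum(),'inner r',np.percentile(h[s],3).round(4),'outer',np.percentile(h[s],97).round(4))
E
```

```text
t 12.875 r 0.0743 ang 118.23 yaw 117.84 z 0.0363 F push 4.19 rad 0.1 torq [-0.52  0.7  -0.01] open 0.01682090411641859 grip 2.238522469997406 q6 53.1
```

Call:
servo_tool:
  rows:
    - {"offset": [0,0.026,0],"yaw": 0.0111,"claw": 0.8}
    - {"offset": [-0.002,0.052,0],"yaw": 0.0222,"claw": 0.8}
    - {"offset": [-0.004,0.078,0],"yaw": 0.0333,"claw": 0.8}

```text
time: 13.3
ee_pos: [0.5313, -0.0805, 0.036]
tcp_rot: [-180.0, 0.0, 111.9]
wrist_force: [-4.1, -3.2, 3.1]
opening: 0.0171
grasp_force: 2.2
```

```bash
python3 st.py
```

```text
t 13.3 r 0.0744 ang 112.04 yaw 111.85 z 0.036 F push 4.98 rad -1.4 torq [-0.47  0.76  0.06] open 0.017066880500106525 grip 2.1803489327430725 q6 59.5
```

Call:
servo_tool:
  rows:
    - {"offset": [0,0.026,0],"yaw": 0.0111,"claw": 0.8}
    - {"offset": [-0.002,0.052,0],"yaw": 0.0222,"claw": 0.8}
    - {"offset": [-0.004,0.078,0],"yaw": 0.0333,"claw": 0.8}

```text
time: 13.68
ee_pos: [0.5387, -0.0778, 0.0358]
tcp_rot: [-180.0, 0.0, 105.8]
wrist_force: [-5.3, -3.6, 4.8]
opening: 0.0171
grasp_force: 2.9
```

```bash
python3 st.py
```

```text
t 13.675 r 0.0746 ang 105.95 yaw 105.81 z 0.0358 F push 6.08 rad -2.04 torq [-0.54  1.01  0.1 ] open 0.01705435745322882 grip 2.925514876842499 q6 66.0
```

Resistance is rising, so the jaws are bearing. I'll take small steps from here.

Call:
servo_tool:
  rows:
    - {"offset": [0,0.013,0],"yaw": 0.0056,"claw": 0.8}
    - {"offset": [0,0.026,0],"yaw": 0.0111,"claw": 0.8}

```text
time: 13.92
ee_pos: [0.5409, -0.0772, 0.0357]
tcp_rot: [-179.9, 0.0, 103.8]
wrist_force: [-7.5, -3.8, 4.1]
opening: 0.0174
grasp_force: 3.5
```

```bash
python3 st.py
```

```text
t 13.925 r 0.0746 ang 104.17 yaw 103.84 z 0.0357 F push 8.23 rad -1.82 torq [-0.65  1.2   0.09] open 0.017444060886528914 grip 3.4870845079421997 q6 68.1
```

Call:
servo_tool:
  rows:
    - {"offset": [0,0.013,0],"yaw": 0.0056,"claw": 0.8}
    - {"offset": [0,0.026,0],"yaw": 0.0111,"claw": 0.8}

```text
time: 14.18
ee_pos: [0.5432, -0.0766, 0.0357]
tcp_rot: [-179.9, 0.0, 101.8]
wrist_force: [-8.0, -4.3, 5.9]
opening: 0.0172
grasp_force: 4.2
```

```bash
python3 st.py
```

```text
t 14.175 r 0.0746 ang 102.37 yaw 101.83 z 0.0357 F push 8.76 rad -2.43 torq [-0.77  1.55  0.06] open 0.017184831246501213 grip 4.15889784693718 q6 70.2
```

The torque is about 1.9 times the free value, or roughly 8.5 N at 80 mm, which counts as firmly tight. I'll back off, open and lift.

Call:
servo_tool:
  rows:
    - {"offset": [0,-0.02,0],"yaw": 0,"claw": 0.8}
    - {"offset": [0,-0.03,0],"yaw": 0,"claw": 0.65}
    - {"offset": [0,-0.03,0],"yaw": 0,"claw": 0.65}
    - {"offset": [0,-0.03,0],"yaw": 0,"claw": 0.65}
    - {"offset": [0,-0.03,-0.3],"yaw": 0,"claw": 0.65}
    - {"offset": [0,-0.03,-0.7],"yaw": 0,"claw": 0.65}
    - {"offset": [0,-0.03,-1],"yaw": 0,"claw": 0.65}
    - {"offset": [0.4,-0.03,-1],"yaw": 0,"claw": 0.65}
    - {"offset": [0.8,-0.03,-1],"yaw": 0,"claw": 0.65}
    - {"offset": [0.8,-0.03,-1],"yaw": 0,"claw": 0.65}

```text
time: 15.42
ee_pos: [0.524, 0.0031, 0.136]
tcp_rot: [180.0, -0.0, 102.1]
wrist_force: [-0.7, -0.2, 0.7]
opening: 0.03
grasp_force: 0.0
```

```bash
python3 st.py; python3 - <<'E'
from wc import *
V,U=np.mgrid[:420,:560]
snap('scene','scene6');snap('top','top6');o,p,d,W=wcloud('w6')
def rep(n,d,W):
    D=W[...,:2]-np.array([.5592,-.1495]);h=np.hypot(D[...,0],D[...,1]);a=np.degrees(np.arctan2(D[...,1],D[...,0]))
    for nm,z,r in(('face',.05,.055),('top',.08,.035)):
        P=W[(d>0)&(h<r)&(abs(W[...,2]-z)<.004)]
        if len(P)>10:print(n,nm,len(P),P[:,2].mean().round(4),cv2.minEnclosingCircle(P[:,:2].astype(np.float32)))
    for c in(40,160,-80):
        s=(d>0)&(abs((a-c+180)%360-180)<25)&(h>.015)&(h<.05)&(abs(W[...,2]-.06)<.003)
        if s.sum()>8:print(n,'jaw',c,s.sum(),np.percentile(h[s],[5,95]).round(4))
for n in('top','scene'):
    z=np.load(f'pics/{n}6.npz');rep(n,z['d'],w(n,U,V,z['d'].astype(float)))
rep('wrist',d,W)
a=cv2.imread('pics/scene6.png')[140:280,200:480];cv2.imwrite('pics/crop6.png',cv2.resize(a,(780,390),interpolation=cv2.INTER_CUBIC))
E
```

```text
t 15.425 r 0.1567 ang 103.0 yaw 102.09 z 0.136 F push 0.7 rad -0.02 torq [-0.02  0.01  0.04] open 0.029989971996399013 grip 0.0 q6 78.2
top face 706 0.0503 ((0.5580877661705017, -0.1497325301170349), 0.047540243715047836)
top top 211 0.0804 ((0.5584995746612549, -0.14943964779376984), 0.02069118432700634)
top jaw 40 26 [0.0218 0.0365]
top jaw 160 21 [0.0236 0.0375]
top jaw -80 21 [0.024  0.0366]
scene face 538 0.0501 ((0.560356616973877, -0.14767974615097046), 0.04856950417160988)
scene top 197 0.0799 ((0.5588790774345398, -0.1475612372159958), 0.02232583984732628)
scene jaw 40 42 [0.0193 0.0388]
scene jaw 160 19 [0.0274 0.0387]
scene jaw -80 29 [0.0209 0.0347]
wrist face 1833 0.05 ((0.5504110455513, -0.12074996531009674), 0.03588903322815895)
```

View pics/crop6.png

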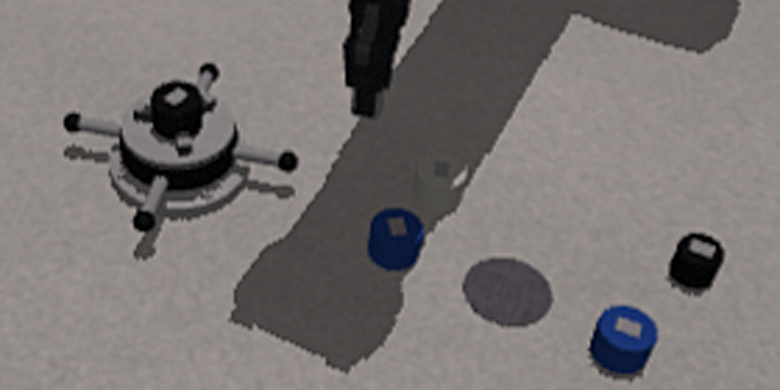

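The mount stands upright at crop (177,108) with the jaws closed on it. Its centre is on the axis, its top is at 0.080, and the other black mount at crop (697,260) hasn't moved. The robot is clear, so I'm handing in.

```bash
python3 -c "
from workcell import *
print(job_done())"
```

```text
the job is handed in; nothing more can be done
None
```

I handed the job in at about 15.6 s: the mount from the mat stands upright and centred in the chuck, with the jaws tightened to roughly 8.5 N at 80 mm (estimated from wrist torque), and I have not seen a verdict.

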